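# Open the child-resistant stain bottle and bring the filter funnel over it

## Robot

A 6-joint arm with a two-finger parallel gripper is mounted at the origin on the work surface. World frame = base frame: x ahead of the robot, y to its left, z up, the work surface at z = 0. Lengths are in m, angles in degrees, forces in N, time in s.
With the tool pointing down it reaches from about 0.325 to 0.75 m from the base axis. Payload 7.6 kg.
Tool frame: the origin (TCP) lies midway between the tips of the shut fingers; the grasp point (between the pads) lies 19 mm behind it (ctrl.grasp_offset is the distance from the TCP to the grasp point, in m); x points along the fingers, y is the direction in which the jaws open and shut, and the axes are right-handed (so a half turn about x gives the same grasp; the last joint's range is limited). The gripper opens to 85 mm and grips with 20 to 120 N. Pads are 22 mm wide; open, the fingers measure 114 mm over their backs; the gripper's body (76 mm by 85 mm) begins 54 mm behind the grasp point. The pads swing forward as they close: fully open they stand 13 mm farther back than shut.
Start: joints at [-67.053, 2.991, 80.254, -0, 96.75, -4.028], TCP at [0.238, -0.468, 0.231] pointing down, gripper open.
Joint ranges: [-166.34, 166.34], [-52.06, 124.39], [6.96, 135.62], [-60.46, 240.46], [14.63, 156.25], [-167.68, 167.68]. Speed limits (degrees/s): [147.25, 147.25, 172.46, 180, 180, 180].

## Interface

Orientations are given as a 3x3 rotation matrix whose columns are the frame's x, y, z axes.
In Python, from rig import ctrl, cams, job, models gives the robot as it stands. The module is installed in compiled form; this text tells all that it offers.
- The arm moves only by the tool servo_tool, never from a script. Its argument "motion" is a list of rows, each an object of numbers: "dx", "dy", "dz": the shift along the tool's x, y, z in m; "rx", "ry", "rz": the turn, a rotation vector about the tool's x, y, z in rad. In form: [{"dx": .., "dy": .., "dz": .., "rx": .., "ry": .., "rz": ..}, ...]. A call has 1 to 12 rows; each row shifts and turns the pose as measured when the row begins, along the tool's axes as they then stand; what a row does not reach is not made up. A row lasts 1/10 s, in which the tool goes at most 50 mm and 8.59 degrees, less where a joint would pass 70% of its speed; a pose out of reach is approached as far as the arm can. A call with a gripper value outside its range is refused whole. "claw" is the finger opening in m, from 0 to 0.0854, set as the call begins (left out, the last holds). The fingers move at their own pace and stop on an object; "grip_force" is the grip in N (left out, the last holds). Time passes only in rows, so rows that do not move let the fingers close. It gives the time, the measured TCP pose, the force and the opening at its end, in the units of the state.
- ctrl.state(): the state, without advancing time (a new reading comes with each control period).
- cams.get_image(name): name is "scene" or "side" or "wrist"; returns the picture (420x560x3 uint8, red, green, blue); there is no depth.
- cams.camera_params(name): a dict with "camera_matrix" (3x3 intrinsics, pixels), "k1" (the pictures are not rectified: a ray, as slopes to the right and down, at radius r is drawn at 1 + k1 r^2 times it, then the intrinsics apply), "R" (3x3) and "t" (3): a world point X has camera coordinates R X + t. Camera axes: x right, y down, z forward; pixel columns grow to the right and rows downward; lengths in m; the calibration is good to about 2 mm. A picture is of the moment at which its call begins: read the wrist's pose just before it. camera_params takes no time and is no camera call; for the wrist camera it gives the pose at the moment of the call.
- job.sign_off(): hands the job in, once; it reports no verdict.
Trained networks look in the newest picture that a camera, given by its name, has taken for a name from the list of things; names that differ only in an ending like _2 or _b are one class to them, and where a whole thing is asked for, a point or a joint stands for the part that bears it (a point fixed in the world has none). Each returns a list of dicts, best first, with "score" (0 to 1); they miss things now and then, are a little off and sometimes report something else, mostly with a low value. They report only what shows in the picture. A call takes as long as a camera call. They do not tell look-alikes from the thing itself.
- models.recognise(query, camera): "position" ([column, row] in pixels, amid what is visible of it).
The state is a dict: "time": time; "joints": joint angles; "qd": joint speeds; "joint_efforts": joint torques, N m; "ee_pos": TCP position; "orientation": TCP orientation; "wrist_force": force on the tool from outside, world axes, zero at the start; "ft_torque": the same for the moment, N m; "finger_gap": finger opening in m.
Only numpy, scipy, OpenCV 4.12 (cv2) and the standard library are available. Lean on these libraries where they do the work, as an engineer would, in place of code of your own. Each camera call takes 0.05 s, during which the arm holds its last target. There are 200 camera calls.

## Task

Get the stain bottle ready for filtering: the amber bottle clamped in the retort stand has a child-resistant cap, so press the cap down and keep it pressed while you turn it anticlockwise (seen from above) until it comes free, then lift it off and set it down gently, right way up, in the shallow steel tray. Then swing the filter funnel round on the stand's rod until its stem hangs over the middle of the open bottle's mouth. Do not disturb the wash bottle, the staining jar or the slide box.

Things in the scene. Friction and masses are not known exactly. Their poses are not given: they have to be found in the camera images.
- stand: Heavy grey retort stand (base plate 230 x 130 x 10 mm, fixed) with an amber bottle, 72 mm wide, clamped on it. Origin on the bottle's upright axis at bench level. x points to the stand's rod (12 mm thick, 140 mm away, 260 mm high), z up. The base plate runs from x = -55 to +175 mm, the bottle's sloping shoulder from 106 to 124 mm above the bench.
- mouth (a point): Centre of the bottle's open mouth (under the cap at the start), 150 mm above the bench; the mouth is 29 mm wide inside, the neck 34 mm wide with lugs out to 43 mm. The bottle does not move.
- cap_mid (a point): Centre (half-way up) of the white ribbed child-resistant cap: 55 mm wide, 32 mm tall, about 70 g, z up. On the closed bottle this point is 1 mm above the mouth. The shell (this frame) is sprung up on an inner cap with the lugs: turned alone it only slips round. Pressed 4 to 6 mm it takes the inner cap along (up to 15 degrees of play) and turns with 0.1 to 0.4 N m.
- cap_press (a joint): How far the cap's shell is pressed down on its inner cap, m: 0 released (4 N starts it), 0.006 at its stop (14 N; keep under 25 N).
- inner_cap (a point): The inner cap, on the cap's axis; its x shows how far it is unscrewed: it starts 0 to 15 degrees anticlockwise of the stand's x. From 95 degrees to a stop at about 125 its lugs are free and the cap lifts straight off. Let go on the way, the inner cap stays, so it can be turned in two or more grasps.
- funnel (a joint): Swing of the funnel arm about the stand's rod, rad: 0 with the funnel over the bottle, growing as it is swung away, clockwise seen from above (starts at 1.35 to 1.75; limits -0.5 and 2.2). It stays where it is left and takes about 1 to 1.5 N at the funnel to push.
- funnel_tip (a point): Centre of the lower end of the funnel's stem, 158 mm above the bench, 140 mm from the rod's axis. The stem is 13 mm thick and goes up to 190 mm; it clears the open mouth by 8 mm but not the cap.
- funnel_rim (a point): Centre of the funnel's open top, 240 mm above the bench, straight above the stem: a white plastic cone 84 mm wide at the rim, wall 3 mm, narrowing to the stem at 190 mm above the bench. It hangs in a steel ring on a bar 10 mm thick (222 mm above the bench) that runs from the ring to a clamp block on the rod.
- tray: Shallow open steel tray, 180 mm along its x, 140 mm along its y, rim 16 mm above the bench, walls and floor 3 mm; does not move. Origin under its centre at bench level.
- wash_bottle: Bystander: white plastic wash bottle with a bent spout, 64 mm in diameter, 180 mm tall; origin under its centre.
- staining_jar: Bystander: square glass staining jar with a black lid, 55 mm wide, 107 mm tall; origin under its centre.
- slide_box: Bystander: flat grey slide box, 97 x 177 x 36 mm; origin under its centre.
Things that resemble listed ones, but are neither listed nor needed, are in the scene too. Leave any blue look-alike of the part that bears cap_mid alone.

How it is judged (in metres and radians):
On the way, in this order (a step that is already met when the one before it is completed fails the run):
1. the cap is held pressed down and turned: its inner cap has come round more than about 60 degrees (value of joint cap_press above 0.0025 m and angle between the x axis of inner_cap and the x axis of stand, either way round above 1.05 rad), for 0.1 s.
2. the cap is lifted clear of the bottle (z of cap_mid in the frame of stand above 0.175 m), for 0.1 s.
3. the cap stands right way up in the tray and is let go (x of cap_mid in the frame of tray between -0.065 and 0.065 m and y of cap_mid in the frame of tray between -0.045 and 0.045 m and z of cap_mid in the frame of tray below 0.024 m and angle between cap_mid's own z axis and vertical below 0.1 rad and contact force between cap and the fingers below 0.1 N), for 0.2 s.
At the end, for the whole second after the job is handed in: The cap stands flat and right way up on the tray's floor, inside its walls, and the funnel is at rest with the centre of its stem within 10 mm (seen from above) of the centre of the bottle's mouth (x of cap_mid in the frame of tray between -0.065 and 0.065 m and y of cap_mid in the frame of tray between -0.045 and 0.045 m and z of cap_mid in the frame of tray below 0.024 m and angle between cap_mid's own z axis and vertical below 0.1 rad and horizontal distance between funnel_tip and mouth below 0.01 m and velocity of joint funnel between -0.05 and 0.05 rad/s); the robot touches nothing.
It fails at once if the cap, off the bottle, is dropped or thrown (moves faster than 0.7 m/s while not held) (linear speed of cap above 0.7 m/s and contact force between cap and the fingers below 0.1 N and distance between cap_mid and mouth above 0.03 m).
It fails at once if a bystander is moved more than 20 mm (distance of any of wash_bottle, staining_jar, slide_box from where it was at the start of the episode above 0.02 m).
It fails at once if a bystander is tipped (angle between any of wash_bottle, staining_jar, slide_box's own z axis and vertical above 0.25 rad).
It also fails if it takes over 72 s, if anything falls off the work surface, if the arm or the gripper's body presses on something with over 40 N, if the wrist force passes 120 N, or if a joint passes its speed limit or range.

## Working session

There is one attempt and no reset: what is moved stays moved. The work goes in short steps, Python scripts to look and compute and a tool call to move; the robot and the scene stay as the last step left them, time stands still between calls to the robot, and variables do not carry over. Pictures are saved under pics/ and viewed, about 8 in all and at most 12, crops included, and the job is handed in when it is done.

Besides the shell and the picture viewer there is one more tool, called after "Emit:" by a JSON object that holds its "name" and its "arguments". servo_tool: Moves the arm, as the interface text tells. Its arguments: {"type":"object","properties":{"motion":{"type":"array","items":{"type":"object","properties":{"dx":{"type":"number"},"dy":{"type":"number"},"dz":{"type":"number"},"rx":{"type":"number"},"ry":{"type":"number"},"rz":{"type":"number"}}}},"claw":{"type":"number"},"grip_force":{"type":"number"}},"required":["motion"]}

```bash
mkdir -p pics; cat > h.py <<'E'
import numpy as np, cv2
from rig import ctrl, cams, job, models
def snap(n,f=None):
    im=cams.get_image(n)
    if f: cv2.imwrite('pics/'+f,im[:,:,::-1])
    return im
def ray(n,px):
    p=cams.camera_params(n);K=np.array(p['camera_matrix']);R=np.array(p['R']);t=np.array(p['t'])
    d=np.linalg.solve(K,[px[0],px[1],1.])[:2];u=d.copy()
    for _ in range(20): u=d/(1+p['k1']*(u@u))
    return -R.T@t, R.T@np.r_[u,1]
def onz(n,px,z):
    c,d=ray(n,px);return c+d*(z-c[2])/d[2]
def proj(n,X):
    p=cams.camera_params(n);K=np.array(p['camera_matrix']);x=np.array(p['R'])@X+p['t']
    u=x[:2]/x[2];u=u*(1+p['k1']*(u@u));return (K@np.r_[u,1])[:2]
def tri(obs):
    A=np.zeros((3,3));b=np.zeros(3)
    for n,px in obs:
        c,d=ray(n,px);d=d/np.linalg.norm(d);P=np.eye(3)-np.outer(d,d);A+=P;b+=P@c
    return np.linalg.solve(A,b)
E
python3 - <<'E'
from h import *
np.set_printoptions(precision=4,suppress=True)
a=snap('scene');b=snap('side')
cv2.imwrite('pics/a.png',np.vstack([a,b])[:,:,::-1])
im=np.hstack([a,b]);cv2.imwrite('pics/a.png',cv2.resize(im,(800,300))[:,:,::-1]);cv2.imwrite('pics/scene.png',a[:,:,::-1]);cv2.imwrite('pics/side.png',b[:,:,::-1])
for n in('scene','side'):
    c,_=ray(n,(280,210));print(n,c)
    for q in('stand','cap_mid','funnel_rim','funnel_tip','tray','wash_bottle','staining_jar','slide_box'):
        print(q,[(np.round(d['position']).astype(int).tolist(),round(d['score'],2)) for d in models.recognise(q,n)[:4]])
print(ctrl.state(),ctrl.grasp_offset)
E
```

```text
scene [ 0.9205 -0.5712  1.1388]
stand [([298, 233], 0.89), ([318, 171], 0.24)]
cap_mid [([237, 209], 0.73)]
funnel_rim [([320, 172], 0.57)]
funnel_tip [([319, 172], 0.57), ([269, 335], 0.36)]
tray [([209, 282], 0.78)]
wash_bottle [([171, 351], 0.86)]
staining_jar []
slide_box [([294, 236], 0.7), ([268, 336], 0.56)]
side [0.3802 0.6314 1.0357]
stand [([268, 241], 0.69)]
cap_mid [([337, 255], 0.85), ([295, 216], 0.75), ([253, 178], 0.66), ([245, 411], 0.31)]
funnel_rim []
funnel_tip [([249, 238], 0.91)]
tray [([324, 197], 0.83)]
wash_bottle [([314, 142], 0.79), ([245, 241], 0.48)]
staining_jar [([243, 408], 0.73), ([321, 198], 0.41), ([313, 141], 0.2)]
slide_box [([254, 178], 0.82), ([268, 244], 0.7)]
{'time': 0.9, 'joints': array([-67.0533,   2.9896,  80.2549,  -0.0006,  96.7498,  -4.0283]), 'qd': array([-0.0256,  0.0104, -0.0157, -0.0308,  0.0239, -0.0492]), 'joint_efforts': array([  0.0001, -38.1529, -36.0318,  -0.    ,  -0.    ,  -0.    ]), 'ee_pos': array([ 0.2382, -0.4679,  0.2313]), 'orientation': array([[ 0.    ,  0.4536, -0.8912],
       [-0.0001, -0.8912, -0.4536],
       [-1.    ,  0.0001,  0.    ]]), 'wrist_force': array([0.0694, 0.6796, 0.7304]), 'ft_torque': array([-0.0091, -0.0201,  0.0267]), 'finger_gap': 0.08550619994809826} 0.0187
```

View pics/scene.png

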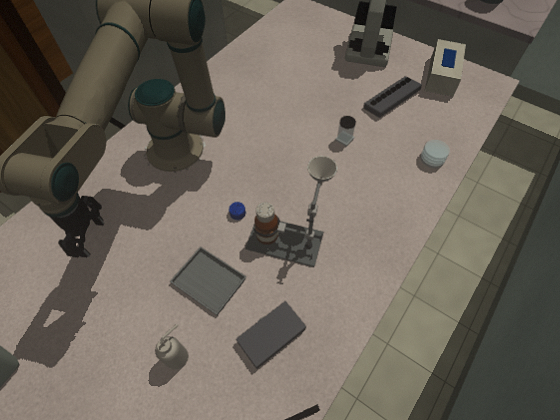

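View pics/side.png

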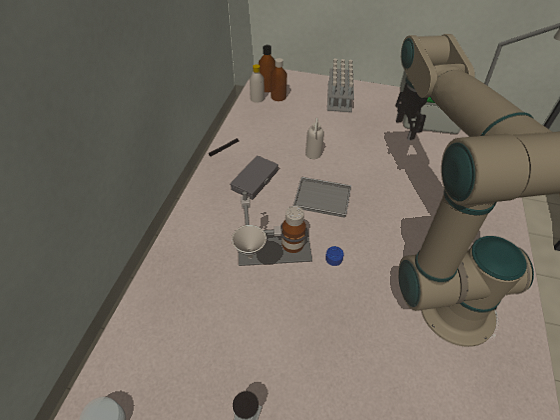

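Scene view: the white cap on the amber bottle is at (265,211). The look-alikes are a blue cap at (237,210), the white dishes at (435,152) and the black jar lid at (346,122). The funnel is at (321,168), rod top near (311,180-210), tray (208,281), slide box (270,335), wash bottle (171,350). Side view: white cap (294,215), blue (335,256), funnel (249,240). I choose the white ribbed cap and will check it in a close crop.

```bash
python3 - <<'E'
from h import *
np.set_printoptions(precision=4,suppress=True)
cap=tri([('scene',(265,211)),('side',(294,215))]);print('cap',cap)
print('fun',tri([('scene',(321,168)),('side',(249,240))]))
print('tray',onz('scene',(208,281),.01),onz('side',(323,197),.01))
a=cv2.imread('pics/scene.png');b=cv2.imread('pics/side.png')
A=cv2.resize(a[140:300,160:360],(800,640),interpolation=cv2.INTER_CUBIC)[:600]
cv2.imwrite('pics/c1.png',A)
B=cv2.resize(b[160:280,220:380],(800,600),interpolation=cv2.INTER_CUBIC);cv2.imwrite('pics/c2.png',B)
E
```

```text
cap [ 0.5125 -0.0996  0.1538]
fun [0.5905 0.0759 0.2335]
tray [ 0.4612 -0.3345  0.01  ] [ 0.4548 -0.3262  0.01  ]
```

View pics/c1.png

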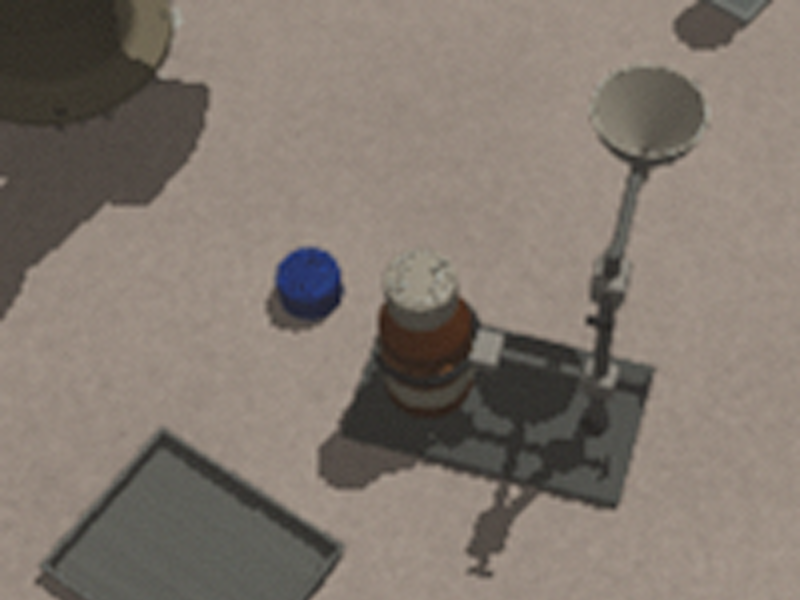

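View pics/c2.png

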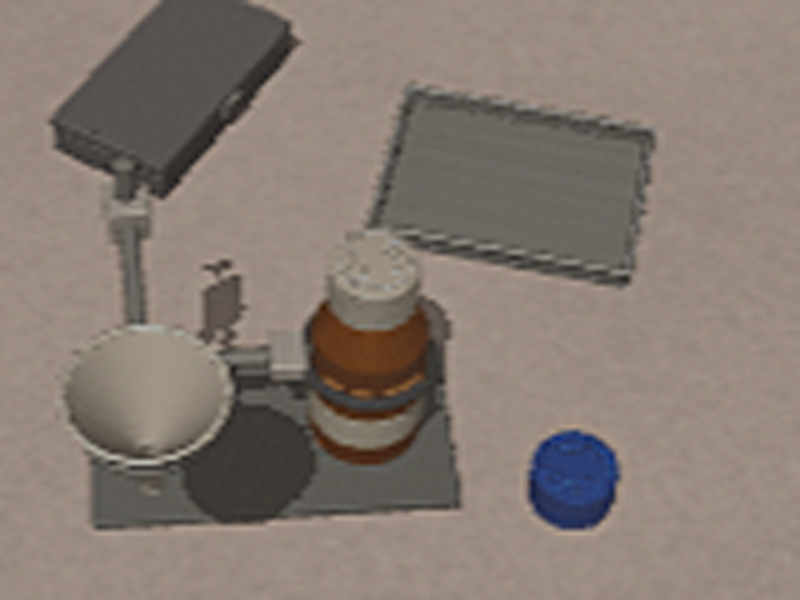

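```bash
python3 - <<'E'
from h import *
np.set_printoptions(precision=4,suppress=True)
s=('scene',(266,208.75));d=('side',(295,212.4))
cap=tri([s,d]);print('captop',cap,onz(*s,.167),onz(*d,.167))
f=('scene',(322.5,168.2));g=('side',(250,239))
print('fun',tri([f,g]),onz(*f,.24),onz(*g,.24))
r=('side',(244.8,192.5));R=onz(*r,.26);r2=onz('scene',(312.5,205),.235);print('rod',R,r2)
for n,C in(('scene',[(201,249),(245,277),(213,314),(170,282)]),('side',[(303,178),(351,187),(346,215),(296,205)])):
    P=np.array([onz(n,c,.016) for c in C]);print(n,P[:,:2].tolist(),P.mean(0))
for n,p in(('scene',(237,210)),('side',(335,256))): print('blue',onz(n,p,.016))
E
```

```text
captop [ 0.5125 -0.0983  0.166 ] [ 0.5148 -0.0982  0.167 ] [ 0.5106 -0.0986  0.167 ]
fun [0.5918 0.0751 0.2353] [0.5957 0.0727 0.24  ] [0.5884 0.0773 0.24  ]
rod [ 0.6429 -0.0533  0.26  ] [ 0.6402 -0.0479  0.235 ]
scene [[0.373426443947123, -0.2664286242047056], [0.5475382693569344, -0.2603421965804159], [0.5430806566512378, -0.40458978739966256], [0.37122114129119776, -0.40512558302284174]] [ 0.4588 -0.3341  0.016 ]
side [[0.542487865291636, -0.39442069129491386], [0.36557251255594425, -0.39565278649550406], [0.36392929633635285, -0.25961080974316464], [0.5375670171772666, -0.25894875847552845]] [ 0.4524 -0.3272  0.016 ]
blue [ 0.3745 -0.0854  0.016 ]
blue [ 0.3728 -0.0848  0.016 ]
```

Emit:
{"name": "servo_tool", "arguments": {"motion": [{"dx": -0.02,"dy": -0.017,"dz": -0.034},{"dx": -0.01,"dy": -0.017,"dz": -0.034},{"dy": -0.017,"dz": -0.034},{"dy": -0.017,"dz": -0.034},{"dy": -0.017,"dz": -0.034},{"dy": -0.017,"dz": -0.034},{"dy": -0.017,"dz": -0.034},{"dy": -0.017,"dz": -0.034},{"dy": -0.017,"dz": -0.034},{"dy": -0.017,"dz": -0.034},{"dy": -0.017,"dz": -0.034},{}], "claw": 0.0854, "grip_force": 80}}

```text
invalid input
```

Emit:
{"name": "servo_tool", "arguments": {"motion": [{"dx": -0.02,"dy": -0.017,"dz": -0.034,"rx": 0,"ry": 0,"rz": 0},{"dx": -0.01,"dy": -0.017,"dz": -0.034,"rx": 0,"ry": 0,"rz": 0},{"dx": 0,"dy": -0.017,"dz": -0.034,"rx": 0,"ry": 0,"rz": 0},{"dx": 0,"dy": -0.017,"dz": -0.034,"rx": 0,"ry": 0,"rz": 0},{"dx": 0,"dy": -0.017,"dz": -0.034,"rx": 0,"ry": 0,"rz": 0},{"dx": 0,"dy": -0.017,"dz": -0.034,"rx": 0,"ry": 0,"rz": 0},{"dx": 0,"dy": -0.017,"dz": -0.034,"rx": 0,"ry": 0,"rz": 0},{"dx": 0,"dy": -0.017,"dz": -0.034,"rx": 0,"ry": 0,"rz": 0},{"dx": 0,"dy": -0.017,"dz": -0.034,"rx": 0,"ry": 0,"rz": 0},{"dx": 0,"dy": -0.017,"dz": -0.034,"rx": 0,"ry": 0,"rz": 0},{"dx": 0,"dy": -0.017,"dz": -0.034,"rx": 0,"ry": 0,"rz": 0}], "claw": 0.0854, "grip_force": 80}}

```text
time: 2.0
ee_pos: [0.4939, -0.1222, 0.2632]
orientation: [[0.003, 0.446, -0.895], [-0.001, -0.895, -0.446], [-1.0, 0.002, -0.002]]
wrist_force: [0.1, -0.4, 0.2]
finger_gap: 0.0855
```

```bash
python3 - <<'E'
from h import *
np.set_printoptions(precision=4,suppress=True)
s=ctrl.state();print(s['joints'],s['ee_pos'])
snap('wrist','w1.png');print([(d['position'],d['score']) for d in models.recognise('cap_mid','wrist')])
for x in [(0.5125,-.0983,.167)]: print(proj('wrist',np.array(x)))
for d in models.recognise('cap_mid','wrist')[:3]: print(onz('wrist',d['position'],.16))
E
```

```text
[-18.0438  -0.1027  79.7967  -0.0252 100.131   45.4906] [ 0.4939 -0.1222  0.2632]
[([268.2, 174.3], 0.8), ([216.7, 238.5], 0.68)]
[265.0916 181.7608]
[ 0.5164 -0.1002  0.16  ]
[ 0.4474 -0.0854  0.16  ]
```

View pics/w1.png

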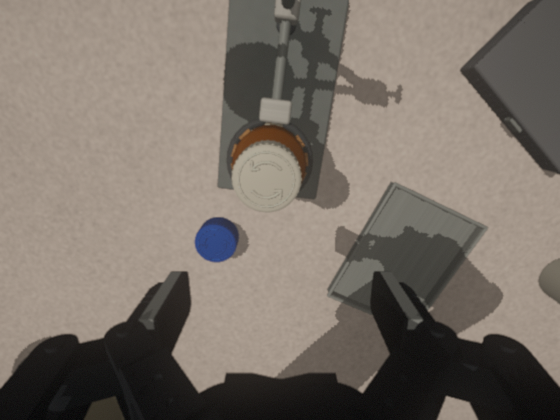

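White cap's top is at about (267,177), blue look-alike at (217,238), tray lower right.

```bash
python3 - <<'E'
from h import *
np.set_printoptions(precision=4,suppress=True)
s=ctrl.state();R=s['orientation']
for px in [(267,177)]:
    X=onz('wrist',px,.167);print(X, R.T@(np.r_[X[:2],.139]-s['ee_pos']))
im=cv2.imread('pics/w1.png');h=cv2.cvtColor(im,cv2.COLOR_BGR2HSV)
m=((h[...,1]<60)&(h[...,2]>120)).astype(np.uint8)[130:222,222:312]
g=cv2.medianBlur(im[120:230,215:325,1],3)
c=cv2.HoughCircles(g,cv2.HOUGH_GRADIENT,1,50,param1=120,param2=12,minRadius=28,maxRadius=42)
print(c if c is None else c+np.array([215,120,0]))
E
```

```text
[ 0.5156 -0.0999  0.167 ] [ 0.1237 -0.0103 -0.0292]
[[[266.5 177.5  34.4]]]
```

Emit:
{"name": "servo_tool", "arguments": {"motion": [{"dx": 0,"dy": -0.005,"dz": -0.014,"rx": 0,"ry": 0,"rz": 0},{"dx": 0,"dy": -0.005,"dz": -0.014,"rx": 0,"ry": 0,"rz": 0},{"dx": 0.02,"dy": 0,"dz": 0,"rx": 0,"ry": 0,"rz": 0},{"dx": 0.02,"dy": 0,"dz": 0,"rx": 0,"ry": 0,"rz": 0},{"dx": 0.0,"dy": 0,"dz": 0,"rx": 0,"ry": 0,"rz": 0}]}}

```text
time: 2.65
ee_pos: [0.5166, -0.1007, 0.2226]
orientation: [[0.004, 0.445, -0.896], [-0.002, -0.896, -0.445], [-1.0, 0.003, -0.003]]
wrist_force: [0.7, 0.4, -0.5]
finger_gap: 0.085
```

```bash
python3 - <<'E'
from h import *
np.set_printoptions(precision=4,suppress=True)
s=ctrl.state();R=s['orientation']
im=snap('wrist','w2.png')[...,::-1]
p=proj('wrist',np.array([.515,-.0995,.167])).astype(int);print(p,s['ee_pos'])
x,y=p;g=cv2.medianBlur(np.ascontiguousarray(im[max(0,y-80):y+80,x-80:x+80,1]),3)
c=cv2.HoughCircles(g,cv2.HOUGH_GRADIENT,1,80,param1=120,param2=12,minRadius=35,maxRadius=65)
if c is not None:
    c=c[0,0]+np.array([x-80,max(0,y-80),0]);print(c)
    X=onz('wrist',c[:2],.167);print(X,R.T@(np.r_[X[:2],.139]-s['ee_pos']),R.T@(np.r_[.515,-.0995,.139]-s['ee_pos']))
E
```

```text
[276 233] [ 0.5166 -0.1007  0.2226]
[277.5 240.5  43. ]
[ 0.5104 -0.1023  0.167 ] [ 0.0836 -0.0016  0.0065] [ 0.0836 -0.0021  0.0011]
```

View pics/w2.png

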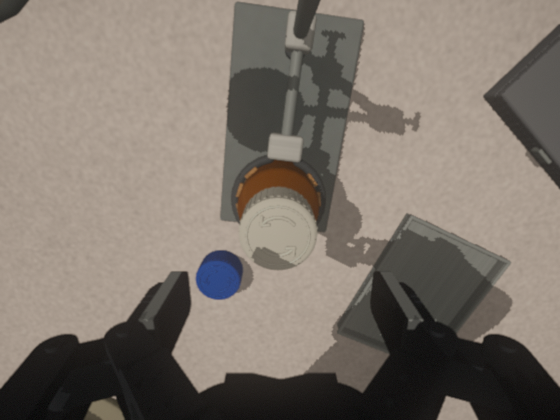

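The cap's top is centred at about (278,233), which matches the estimate, with the gripper centred on it. I'll descend.

Emit:
{"name": "servo_tool", "arguments": {"motion": [{"dx": 0.025,"dy": 0,"dz": 0.001,"rx": 0,"ry": 0,"rz": 0},{"dx": 0.025,"dy": 0,"dz": 0,"rx": 0,"ry": 0,"rz": 0},{"dx": 0.022,"dy": 0,"dz": 0,"rx": 0,"ry": 0,"rz": 0},{"dx": 0.012,"dy": 0,"dz": 0,"rx": 0,"ry": 0,"rz": 0},{"dx": 0.0,"dy": 0,"dz": 0,"rx": 0,"ry": 0,"rz": 0}]}}

```text
time: 3.2
ee_pos: [0.5204, -0.1033, 0.1455]
orientation: [[0.017, 0.442, -0.897], [-0.005, -0.897, -0.442], [-1.0, 0.012, -0.013]]
wrist_force: [-0.7, 0.5, 1.0]
finger_gap: 0.0856
```

Emit:
{"name": "servo_tool", "arguments": {"motion": [{"dx": 0,"dy": 0,"dz": 0,"rx": 0,"ry": 0,"rz": 0},{"dx": 0,"dy": 0,"dz": 0,"rx": 0,"ry": 0,"rz": 0},{"dx": 0,"dy": 0,"dz": 0,"rx": 0,"ry": 0,"rz": 0},{"dx": 0,"dy": 0,"dz": 0,"rx": 0,"ry": 0,"rz": 0},{"dx": 0,"dy": 0,"dz": 0,"rx": 0,"ry": 0,"rz": 0},{"dx": 0,"dy": 0,"dz": 0,"rx": 0,"ry": 0,"rz": 0}], "claw": 0.04}}

```text
time: 3.8
ee_pos: [0.5202, -0.0999, 0.152]
orientation: [[0.017, 0.444, -0.896], [0.001, -0.896, -0.444], [-1.0, 0.007, -0.016]]
wrist_force: [-0.6, 0.5, -5.6]
finger_gap: 0.0517
```

Emit:
{"name": "servo_tool", "arguments": {"motion": [{"dx": 0,"dy": 0,"dz": 0,"rx": 0,"ry": 0,"rz": 0},{"dx": 0,"dy": 0,"dz": 0,"rx": 0,"ry": 0,"rz": 0},{"dx": 0,"dy": 0,"dz": 0,"rx": 0,"ry": 0,"rz": 0},{"dx": 0,"dy": 0,"dz": 0,"rx": 0,"ry": -0.015,"rz": -0.007},{"dx": 0,"dy": 0,"dz": 0,"rx": 0,"ry": 0,"rz": 0}], "claw": 0.0854}}

```text
time: 4.3
ee_pos: [0.5219, -0.1004, 0.1547]
orientation: [[0.005, 0.443, -0.896], [-0.001, -0.896, -0.443], [-1.0, 0.003, -0.004]]
wrist_force: [-0.4, 1.3, -0.0]
finger_gap: 0.0855
```

```bash
cat > go.py <<'E'
import sys
from h import *
np.set_printoptions(precision=4,suppress=True)
s=ctrl.state();R=s['orientation'];T=np.array([float(a) for a in sys.argv[1:4]])
print('pos',s['ee_pos'],'j',s['joints'],'F',s['wrist_force'],'gap',s['finger_gap'])
print('shift',R.T@(T-s['ee_pos']),'tilt fix',R.T@np.cross(R[:,0],[0,0,-1]),'yaw',np.degrees(np.arctan2(R[1,1],R[0,1])))
E
python3 go.py .515 -.0995 .138
```

```text
pos [ 0.5219 -0.1004  0.1547] j [-14.8949   5.9097  85.9603   0.0419  87.8472  48.7829] F [-0.4345  1.3132 -0.0483] gap 0.08548498396788301
shift [ 0.0167 -0.0039  0.0058] tilt fix [ 0.     -0.0042 -0.0027] yaw -63.679551930345376
```

Emit:
{"name": "servo_tool", "arguments": {"motion": [{"dx": 0.008,"dy": -0.002,"dz": 0.003,"rx": 0,"ry": -0.002,"rz": -0.001},{"dx": 0.008,"dy": -0.002,"dz": 0.003,"rx": 0,"ry": -0.002,"rz": -0.001},{"dx": 0.001,"dy": 0,"dz": 0,"rx": 0,"ry": 0,"rz": 0},{"dx": 0.001,"dy": 0,"dz": 0,"rx": 0,"ry": 0,"rz": 0}]}}

```text
time: 4.7
ee_pos: [0.5142, -0.0994, 0.1349]
orientation: [[-0.0, 0.443, -0.896], [-0.0, -0.896, -0.443], [-1.0, 0.0, 0.0]]
wrist_force: [0.1, 0.3, -0.7]
finger_gap: 0.0855
```

```bash
python3 go.py .515 -.0995 .138
```

```text
pos [ 0.5142 -0.0994  0.1349] j [-14.9643   5.743   88.4503  -0.0293  85.8103  48.7144] F [ 0.1141  0.3483 -0.6976] gap 0.0854515840828536
shift [-0.0031  0.0005 -0.0007] tilt fix [-0.      0.0004 -0.0003] yaw -63.67655867605415
```

Emit:
{"name": "servo_tool", "arguments": {"motion": [{"dx": -0.003,"dy": 0,"dz": -0.001,"rx": 0,"ry": 0,"rz": 0},{"dx": 0,"dy": 0,"dz": 0,"rx": 0,"ry": 0,"rz": 0},{"dx": 0,"dy": 0,"dz": 0,"rx": 0,"ry": 0,"rz": 0},{"dx": 0,"dy": 0,"dz": 0,"rx": 0,"ry": 0,"rz": 0},{"dx": 0,"dy": 0,"dz": 0,"rx": 0,"ry": 0,"rz": 0}], "claw": 0.04}}

```text
time: 5.2
ee_pos: [0.5153, -0.0994, 0.1393]
orientation: [[0.001, 0.443, -0.896], [-0.002, -0.896, -0.443], [-1.0, 0.002, 0.0]]
wrist_force: [-0.6, -1.1, -0.2]
finger_gap: 0.0527
```

```bash
python3 go.py .515 -.0995 .138
```

```text
pos [ 0.5153 -0.0994  0.1393] j [-14.9083   5.6683  88.0124  -0.0753  86.2585  48.7873] F [-0.604  -1.1282 -0.2448] gap 0.052744356791458044
shift [ 0.0013 -0.      0.0003] tilt fix [-0.      0.0001 -0.0017] yaw -63.690743485941624
```

Emit:
{"name": "servo_tool", "arguments": {"motion": [{"dx": 0.002,"dy": 0,"dz": 0,"rx": 0,"ry": 0,"rz": 0},{"dx": 0.002,"dy": 0,"dz": 0,"rx": 0,"ry": 0,"rz": 0},{"dx": 0.002,"dy": 0,"dz": 0,"rx": 0,"ry": 0,"rz": 0}], "grip_force": 100}}

```text
time: 5.5
ee_pos: [0.5154, -0.0994, 0.1354]
orientation: [[0.002, 0.443, -0.896], [-0.002, -0.896, -0.443], [-1.0, 0.002, -0.001]]
wrist_force: [-4.9, 0.6, 9.8]
finger_gap: 0.0527
```

Emit:
{"name": "servo_tool", "arguments": {"motion": [{"dx": 0.0015,"dy": 0,"dz": 0,"rx": -0.06,"ry": 0,"rz": 0},{"dx": 0.001,"dy": 0,"dz": 0,"rx": -0.12,"ry": 0,"rz": 0},{"dx": 0.001,"dy": 0,"dz": 0,"rx": -0.12,"ry": 0,"rz": 0}]}}

```text
time: 5.8
ee_pos: [0.5158, -0.0991, 0.1352]
orientation: [[0.004, 0.695, -0.719], [-0.002, -0.719, -0.695], [-1.0, 0.004, -0.002]]
wrist_force: [-3.5, 1.4, 8.4]
finger_gap: 0.0527
```

```bash
python3 go.py .515 -.0995 .134
```

```text
pos [ 0.5158 -0.0991  0.1352] j [-14.8809   5.7763  88.3875  -0.0374  85.5817  31.1021] F [-3.4711  1.3805  8.4122] gap 0.05265272384164971
shift [ 0.0012 -0.0002  0.0009] tilt fix [-0.     -0.0017 -0.0041] yaw -45.98040298874737
```

Emit:
{"name": "servo_tool", "arguments": {"motion": [{"dx": 0.0025,"dy": 0,"dz": 0.001,"rx": -0.12,"ry": -0.001,"rz": -0.003},{"dx": 0.002,"dy": 0,"dz": 0,"rx": -0.12,"ry": -0.001,"rz": -0.002},{"dx": 0.0015,"dy": 0,"dz": 0,"rx": -0.12,"ry": 0,"rz": -0.001},{"dx": 0.0015,"dy": 0,"dz": 0,"rx": -0.12,"ry": 0,"rz": -0.001}]}}

```text
time: 6.2
ee_pos: [0.5152, -0.0987, 0.1349]
orientation: [[-0.0, 0.955, -0.297], [0.002, -0.297, -0.955], [-1.0, -0.001, -0.002]]
wrist_force: [-6.4, 0.6, 9.0]
finger_gap: 0.0524
```

```bash
python3 go.py .515 -.0995 .134;python3 -c "
from h import *;print(ctrl.state()['ft_torque'])"
```

```text
pos [ 0.5152 -0.0987  0.1349] j [-14.9276   5.9015  88.2889   0.1011  85.8402   2.3492] F [-6.3556  0.5653  8.9859] gap 0.05242496031025248
shift [0.0009 0.0001 0.0009] tilt fix [ 0.     -0.0017  0.0006] yaw -17.284130987887366
[ 0.07121245  1.04111674 -0.04092178]
```

Emit:
{"name": "servo_tool", "arguments": {"motion": [{"dx": 0.004,"dy": -0.001,"dz": 0,"rx": 0,"ry": -0.001,"rz": 0},{"dx": 0.003,"dy": 0,"dz": 0,"rx": 0,"ry": 0,"rz": 0}]}}

```text
time: 6.4
ee_pos: [0.5153, -0.0987, 0.1322]
orientation: [[0.004, 0.956, -0.293], [-0.001, -0.293, -0.956], [-1.0, 0.004, -0.001]]
wrist_force: [-13.4, 2.2, 21.2]
finger_gap: 0.0525
```

```bash
python3 go.py .515 -.0995 .134;python3 -c "
from h import *;print(ctrl.state()['ft_torque'])"
```

```text
pos [ 0.5153 -0.0987  0.1322] j [-14.8882   5.8336  88.677    0.023   85.2435   2.1644] F [-13.4445   2.1746  21.1898] gap 0.05248222426123792
shift [-0.0018 -0.      0.0009] tilt fix [-0.     -0.0006 -0.0043] yaw -17.054574050791505
[ 0.37449155  2.2412526  -0.03713656]
```

Emit:
{"name": "servo_tool", "arguments": {"motion": [{"dx": 0.0015,"dy": -0.001,"dz": 0,"rx": -0.1,"ry": 0,"rz": -0.003},{"dx": 0.002,"dy": 0,"dz": 0,"rx": -0.1,"ry": 0,"rz": -0.002},{"dx": 0.002,"dy": 0,"dz": 0,"rx": -0.1,"ry": 0,"rz": -0.001}]}}

```text
time: 6.7
ee_pos: [0.5146, -0.0984, 0.1327]
orientation: [[0.001, 1.0, 0.012], [-0.001, 0.012, -1.0], [-1.0, 0.001, 0.001]]
wrist_force: [-10.4, 3.0, 15.1]
finger_gap: 0.0524
```

```bash
python3 go.py .515 -.0995 .134;python3 -c "
from h import *;print(ctrl.state()['ft_torque'])"
```

```text
pos [ 0.5146 -0.0984  0.1327] j [-14.8565   5.818   88.6289  -0.0141  85.4731 -15.5222] F [-10.3619   2.9545  15.1444] gap 0.05238375158375024
shift [-0.0013  0.0004  0.0011] tilt fix [-0.      0.0006 -0.0013] yaw 0.6668027132448182
[ 0.38518623  1.67985882 -0.25522382]
```

Emit:
{"name": "servo_tool", "arguments": {"motion": [{"dx": 0.002,"dy": 0,"dz": 0,"rx": -0.12,"ry": 0,"rz": -0.001},{"dx": 0.002,"dy": 0,"dz": 0.001,"rx": -0.12,"ry": 0,"rz": -0.001},{"dx": 0.002,"dy": 0,"dz": 0,"rx": -0.12,"ry": 0,"rz": -0.001},{"dx": 0.002,"dy": 0,"dz": 0,"rx": -0.12,"ry": 0,"rz": -0.001},{"dx": 0.002,"dy": 0,"dz": 0,"rx": -0.12,"ry": 0,"rz": -0.001}]}}

```text
time: 7.2
ee_pos: [0.5133, -0.0983, 0.1327]
orientation: [[-0.004, 0.805, 0.593], [-0.001, 0.593, -0.805], [-1.0, -0.004, -0.001]]
wrist_force: [-9.7, 1.9, 14.9]
finger_gap: 0.0521
```

```bash
python3 go.py .515 -.0995 .134;python3 -c "
from h import *;print(ctrl.state()['ft_torque'])"
```

```text
pos [ 0.5133 -0.0983  0.1327] j [-14.8312   5.8341  88.6172  -0.115   85.7363 -51.2247] F [-9.7354  1.8823 14.922 ] gap 0.05210590475924989
shift [-0.0013  0.0007  0.0019] tilt fix [-0.     -0.0013  0.0036] yaw 36.40235122192174
[ 0.20888127  1.61667231 -0.23376365]
```

Emit:
{"name": "servo_tool", "arguments": {"motion": [{"dx": 0.002,"dy": 0,"dz": 0,"rx": -0.12,"ry": 0,"rz": 0.003},{"dx": 0.002,"dy": 0,"dz": 0,"rx": -0.12,"ry": 0,"rz": 0},{"dx": 0.002,"dy": 0,"dz": 0,"rx": -0.12,"ry": 0,"rz": 0},{"dx": 0.002,"dy": 0,"dz": 0,"rx": -0.12,"ry": 0,"rz": 0},{"dx": 0.002,"dy": 0,"dz": 0,"rx": -0.12,"ry": 0,"rz": 0}]}}

```text
time: 7.7
ee_pos: [0.5126, -0.0993, 0.1328]
orientation: [[0.001, 0.307, 0.952], [-0.002, 0.952, -0.307], [-1.0, -0.002, 0.002]]
wrist_force: [-9.8, 0.6, 15.1]
finger_gap: 0.0522
```

```bash
python3 go.py .515 -.0995 .134;python3 -c "
from h import *;print(ctrl.state()['ft_torque'])"
```

```text
pos [ 0.5126 -0.0993  0.1328] j [-14.9625   5.5318  88.9303  -0.0912  85.4525 -87.0626] F [-9.79    0.6038 15.1267] gap 0.052237114295303935
shift [-0.0012  0.0005  0.0024] tilt fix [0.     0.0016 0.0015] yaw 72.10726827122565
[ 0.2245472   1.53814558 -0.23523532]
```

Emit:
{"name": "servo_tool", "arguments": {"motion": [{"dx": 0.002,"dy": 0,"dz": 0,"rx": -0.12,"ry": 0.001,"rz": 0.001},{"dx": 0.002,"dy": 0,"dz": 0,"rx": -0.12,"ry": 0,"rz": 0},{"dx": 0.002,"dy": 0,"dz": 0,"rx": -0.1,"ry": 0,"rz": 0}]}}

```text
time: 8.0
ee_pos: [0.5124, -0.0999, 0.1328]
orientation: [[0.002, -0.041, 0.999], [-0.002, 0.999, 0.041], [-1.0, -0.002, 0.002]]
wrist_force: [-8.4, 0.7, 13.7]
finger_gap: 0.0525
```

```bash
python3 go.py .515 -.0995 .134;python3 -c "
from h import *;print(ctrl.state()['ft_torque'])"
```

```text
pos [ 0.5124 -0.0999  0.1328] j [ -15.0319    5.4599   89.0064   -0.0924   85.37   -107.3944] F [-8.4001  0.682  13.726 ] gap 0.05246004802701014
shift [-0.0012  0.0003  0.0026] tilt fix [0.     0.0022 0.0024] yaw 92.3696729643269
[ 0.13797689  1.45286453 -0.24212947]
```

Emit:
{"name": "servo_tool", "arguments": {"motion": [{"dx": 0.002,"dy": 0,"dz": 0,"rx": -0.08,"ry": 0.001,"rz": 0.002},{"dx": 0.002,"dy": 0,"dz": 0,"rx": -0.08,"ry": 0,"rz": 0}]}}

```text
time: 8.2
ee_pos: [0.5125, -0.1003, 0.1328]
orientation: [[0.003, -0.207, 0.978], [-0.002, 0.978, 0.207], [-1.0, -0.002, 0.003]]
wrist_force: [-7.8, 0.8, 13.1]
finger_gap: 0.0525
```

```bash
python3 go.py .515 -.0995 .134;python3 -c "
from h import *;print(ctrl.state()['ft_torque'])"
```

```text
pos [ 0.5125 -0.1003  0.1328] j [ -15.1035    5.4598   89.0052   -0.0423   85.3339 -117.0202] F [-7.8448  0.787  13.1407] gap 0.05250865620315652
shift [-0.0012  0.0003  0.0026] tilt fix [0.     0.0028 0.0023] yaw 101.91992703165057
[ 0.09573133  1.26679305 -0.1619426 ]
```

Emit:
{"name": "servo_tool", "arguments": {"motion": [{"dx": -0.003,"dy": 0,"dz": 0,"rx": 0,"ry": 0,"rz": 0},{"dx": -0.004,"dy": 0,"dz": 0,"rx": 0,"ry": 0,"rz": 0},{"dx": -0.004,"dy": 0,"dz": 0,"rx": 0,"ry": 0,"rz": 0},{"dx": -0.004,"dy": 0,"dz": 0,"rx": 0,"ry": 0,"rz": 0}]}}

```text
time: 8.6
ee_pos: [0.5121, -0.1002, 0.1486]
orientation: [[0.003, -0.209, 0.978], [-0.001, 0.978, 0.209], [-1.0, -0.002, 0.002]]
wrist_force: [-0.5, -0.7, -0.6]
finger_gap: 0.0528
```

Emit:
{"name": "servo_tool", "arguments": {"motion": [{"dx": -0.015,"dy": 0,"dz": 0,"rx": 0,"ry": 0,"rz": 0},{"dx": -0.015,"dy": 0,"dz": 0,"rx": 0,"ry": 0,"rz": 0},{"dx": -0.02,"dy": 0,"dz": 0,"rx": 0,"ry": 0,"rz": 0},{"dx": -0.02,"dy": 0,"dz": 0,"rx": 0,"ry": 0,"rz": 0},{"dx": 0,"dy": 0,"dz": 0,"rx": 0,"ry": 0,"rz": 0}]}}

```text
time: 9.1
ee_pos: [0.5122, -0.0995, 0.2235]
orientation: [[0.003, -0.209, 0.978], [-0.0, 0.978, 0.209], [-1.0, -0.001, 0.003]]
wrist_force: [-0.1, 0.4, 0.5]
finger_gap: 0.0529
```

```bash
python3 go.py .4555 -.331 .22; python3 - <<'E'
from h import *
snap('side');
for d in models.recognise('cap_mid','side')[:3]: print(d)
print(proj('side',np.array([.512,-.1,.235])))
E
```

```text
pos [ 0.5122 -0.0995  0.2235] j [ -15.069     2.4492   81.7037    0.0418   95.663  -117.15  ] F [-0.0526  0.3572  0.5065] gap 0.052916378667897085
shift [ 0.0033 -0.2145 -0.1039] tilt fix [-0.      0.0032  0.0008] yaw 102.08512154323932
{'position': [334.5, 256.0], 'score': 0.68}
{'position': [290.7, 196.6], 'score': 0.48}
[295.72376945 195.95968048]
```

Emit:
{"name": "servo_tool", "arguments": {"motion": [{"dx": 0,"dy": -0.015,"dz": -0.007,"rx": 0,"ry": 0,"rz": 0},{"dx": 0,"dy": -0.025,"dz": -0.012,"rx": 0,"ry": 0.001,"rz": 0},{"dx": 0,"dy": -0.025,"dz": -0.012,"rx": 0,"ry": 0.001,"rz": 0},{"dx": 0,"dy": -0.025,"dz": -0.012,"rx": 0,"ry": 0,"rz": 0},{"dx": 0,"dy": -0.025,"dz": -0.012,"rx": 0,"ry": 0,"rz": 0},{"dx": 0,"dy": -0.025,"dz": -0.012,"rx": 0,"ry": 0,"rz": 0},{"dx": 0,"dy": -0.025,"dz": -0.012,"rx": 0,"ry": 0,"rz": 0},{"dx": 0,"dy": -0.025,"dz": -0.012,"rx": 0,"ry": 0,"rz": 0},{"dx": 0,"dy": -0.015,"dz": -0.007,"rx": 0,"ry": 0,"rz": 0},{"dx": 0,"dy": 0,"dz": 0,"rx": 0,"ry": 0,"rz": 0}]}}

```text
time: 10.2
ee_pos: [0.4523, -0.3248, 0.2032]
orientation: [[-0.024, -0.212, 0.977], [0.014, 0.977, 0.213], [-1.0, 0.019, -0.02]]
wrist_force: [1.1, 0.3, -0.4]
finger_gap: 0.0523
```

```bash
python3 go.py .4555 -.331 .06; python3 - <<'E'
from h import *
snap('wrist','w3.png')
for X in [(.365,-.26,.016),(.545,-.26,.016)]: print(proj('wrist',np.array(X)))
E
```

```text
pos [ 0.4523 -0.3248  0.2032] j [ -39.3638    9.9382   75.9727   -0.2386   95.6611 -141.6539] F [ 1.1126  0.2726 -0.4087] gap 0.05225906822554198
shift [ 0.1429 -0.0094  0.0047] tilt fix [ 0.     -0.0203 -0.0189] yaw 102.25881425852207
[356.60084447 118.59315042]
[313.35652484 274.38032207]
```

View pics/w3.png

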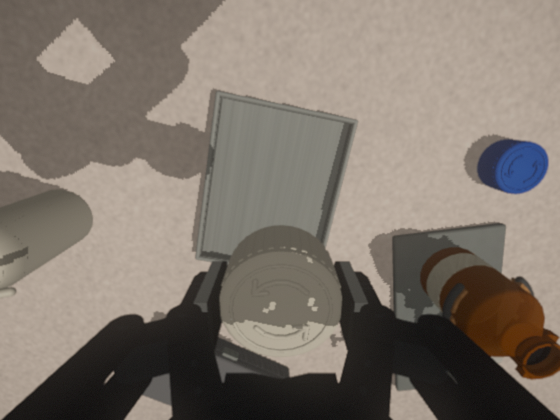

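The tray shows where predicted (near corner at (356,121)). The cap is held level in the jaws, and the open bottle mouth is at right.

Emit:
{"name": "servo_tool", "arguments": {"motion": [{"dx": 0,"dy": -0.002,"dz": 0.001,"rx": 0,"ry": -0.02,"rz": -0.019},{"dx": 0.02,"dy": -0.002,"dz": 0.001,"rx": 0,"ry": 0,"rz": 0},{"dx": 0.03,"dy": 0,"dz": 0,"rx": 0,"ry": 0,"rz": 0},{"dx": 0.03,"dy": 0,"dz": 0,"rx": 0,"ry": 0,"rz": 0},{"dx": 0.03,"dy": 0,"dz": 0,"rx": 0,"ry": 0,"rz": 0},{"dx": 0.02,"dy": 0,"dz": 0,"rx": 0,"ry": 0,"rz": 0},{"dx": 0.005,"dy": 0,"dz": 0,"rx": 0,"ry": 0,"rz": 0},{"dx": 0,"dy": 0,"dz": 0,"rx": 0,"ry": 0,"rz": 0}]}}

```text
time: 11.05
ee_pos: [0.4608, -0.3199, 0.0653]
orientation: [[0.012, -0.223, 0.975], [-0.005, 0.975, 0.223], [-1.0, -0.007, 0.011]]
wrist_force: [0.0, 0.5, -1.5]
finger_gap: 0.0531
```

```bash
python3 go.py .4555 -.331 .0065
```

```text
pos [ 0.4608 -0.3199  0.0653] j [ -38.6537   14.8895   86.4658    0.2308   77.9427 -141.6019] F [ 0.0447  0.5052 -1.5167] gap 0.053074745804317036
shift [ 0.0587 -0.0092 -0.0083] tilt fix [0.     0.0107 0.0071] yaw 102.8991916621782
```

Emit:
{"name": "servo_tool", "arguments": {"motion": [{"dx": 0.005,"dy": -0.005,"dz": -0.004,"rx": 0,"ry": 0.006,"rz": 0.004},{"dx": 0.01,"dy": -0.004,"dz": -0.004,"rx": 0,"ry": 0.005,"rz": 0.003},{"dx": 0.015,"dy": 0,"dz": 0,"rx": 0,"ry": 0,"rz": 0},{"dx": 0.01,"dy": 0,"dz": 0,"rx": 0,"ry": 0,"rz": 0},{"dx": 0.002,"dy": 0,"dz": 0,"rx": 0,"ry": 0,"rz": 0},{"dx": 0,"dy": 0,"dz": 0,"rx": 0,"ry": 0,"rz": 0}]}}

```text
time: 11.65
ee_pos: [0.4565, -0.3324, 0.0233]
orientation: [[0.004, -0.224, 0.975], [-0.004, 0.975, 0.224], [-1.0, -0.005, 0.003]]
wrist_force: [-0.2, -0.3, -0.4]
finger_gap: 0.0526
```

```bash
python3 go.py .4555 -.331 .0065
```

```text
pos [ 0.4565 -0.3324  0.0233] j [ -39.7935   18.7259   87.023    -0.0234   73.9381 -142.713 ] F [-0.1625 -0.2754 -0.4393] gap 0.05257066339096897
shift [ 0.0168  0.0016 -0.0007] tilt fix [-0.      0.003   0.0046] yaw 102.92552926542608
```

Emit:
{"name": "servo_tool", "arguments": {"motion": [{"dx": 0.005,"dy": 0.001,"dz": 0,"rx": 0,"ry": 0.003,"rz": 0.004},{"dx": 0.004,"dy": 0,"dz": 0,"rx": 0,"ry": 0,"rz": 0},{"dx": 0.002,"dy": 0,"dz": 0,"rx": 0,"ry": 0,"rz": 0},{"dx": 0.002,"dy": 0,"dz": 0,"rx": 0,"ry": 0,"rz": 0}]}}

```text
time: 12.05
ee_pos: [0.4569, -0.3316, 0.0103]
orientation: [[0.001, -0.224, 0.975], [-0.001, 0.975, 0.224], [-1.0, -0.002, 0.001]]
wrist_force: [-0.9, 0.2, -0.8]
finger_gap: 0.0525
```

```bash
python3 go.py .4555 -.331 .0065
```

```text
pos [ 0.4569 -0.3316  0.0103] j [ -39.7121   19.8812   87.2399   -0.0179   72.7762 -142.6437] F [-0.8546  0.208  -0.8048] gap 0.05246866180337465
shift [ 0.0038  0.0009 -0.0012] tilt fix [-0.      0.0009  0.0016] yaw 102.93677626293487
```

Emit:
{"name": "servo_tool", "arguments": {"motion": [{"dx": 0.001,"dy": 0,"dz": 0,"rx": 0,"ry": 0.001,"rz": 0.001},{"dx": 0.001,"dy": 0,"dz": 0,"rx": 0,"ry": 0,"rz": 0},{"dx": 0.001,"dy": 0,"dz": 0,"rx": 0,"ry": 0,"rz": 0}]}}

```text
time: 12.35
ee_pos: [0.4571, -0.3317, 0.0074]
orientation: [[0.0, -0.224, 0.975], [-0.001, 0.975, 0.224], [-1.0, -0.001, 0.0]]
wrist_force: [-2.9, 2.3, 7.9]
finger_gap: 0.0527
```

Emit:
{"name": "servo_tool", "arguments": {"motion": [{"dx": 0,"dy": 0,"dz": 0,"rx": 0,"ry": 0,"rz": 0},{"dx": 0,"dy": 0,"dz": 0,"rx": 0,"ry": 0,"rz": 0}]}}

```text
time: 12.55
ee_pos: [0.4572, -0.3318, 0.0076]
orientation: [[0.001, -0.224, 0.975], [-0.001, 0.975, 0.224], [-1.0, -0.001, 0.0]]
wrist_force: [-0.2, 0.4, -1.4]
finger_gap: 0.0525
```

Emit:
{"name": "servo_tool", "arguments": {"motion": [{"dx": 0,"dy": 0,"dz": 0,"rx": 0,"ry": 0,"rz": 0},{"dx": 0,"dy": 0,"dz": 0,"rx": 0,"ry": 0,"rz": 0},{"dx": 0,"dy": 0,"dz": 0,"rx": 0,"ry": 0,"rz": 0},{"dx": 0,"dy": 0,"dz": 0,"rx": 0,"ry": 0,"rz": 0},{"dx": 0,"dy": 0,"dz": 0,"rx": 0,"ry": 0,"rz": 0}], "claw": 0.07}}

```text
time: 13.05
ee_pos: [0.4575, -0.3321, 0.008]
orientation: [[0.001, -0.224, 0.975], [-0.002, 0.975, 0.224], [-1.0, -0.002, 0.001]]
wrist_force: [-0.6, 0.4, 0.4]
finger_gap: 0.0704
```

Emit:
{"name": "servo_tool", "arguments": {"motion": [{"dx": -0.01,"dy": 0,"dz": 0,"rx": 0,"ry": 0,"rz": 0},{"dx": -0.02,"dy": 0,"dz": 0,"rx": 0,"ry": 0,"rz": 0},{"dx": -0.04,"dy": 0,"dz": 0,"rx": 0,"ry": 0,"rz": 0},{"dx": -0.04,"dy": 0,"dz": 0,"rx": 0,"ry": 0,"rz": 0},{"dx": -0.04,"dy": 0,"dz": 0,"rx": 0,"ry": 0,"rz": 0},{"dx": -0.04,"dy": 0,"dz": 0,"rx": 0,"ry": 0,"rz": 0},{"dx": -0.04,"dy": 0,"dz": 0,"rx": 0,"ry": 0,"rz": 0},{"dx": -0.04,"dy": 0,"dz": 0,"rx": 0,"ry": 0,"rz": 0},{"dx": -0.02,"dy": 0,"dz": 0,"rx": 0,"ry": 0,"rz": 0}]}}

```text
time: 13.95
ee_pos: [0.4549, -0.3297, 0.3119]
orientation: [[-0.002, -0.224, 0.975], [0.001, 0.975, 0.224], [-1.0, 0.001, -0.001]]
wrist_force: [-0.2, 0.2, 0.8]
finger_gap: 0.0702
```

```bash
python3 go.py .656 .0335 .31; python3 - <<'E'
from h import *
np.set_printoptions(precision=4,suppress=True)
a=snap('scene');b=snap('side')
A=cv2.resize(a[140:320,160:360],(400,360),interpolation=cv2.INTER_CUBIC);B=cv2.resize(b[160:280,200:360],(400,300),interpolation=cv2.INTER_CUBIC)
cv2.imwrite('pics/d.png',np.hstack([A,cv2.copyMakeBorder(B,0,60,0,0,0)])[:,:,::-1])
E
```

```text
pos [ 0.4549 -0.3297  0.3119] j [ -39.6861    8.9576   64.7515   -0.0305  106.3883 -142.636 ] F [-0.203   0.2369  0.7788] gap 0.07021215231035396
shift [0.0018 0.309  0.2773] tilt fix [ 0.     -0.0014 -0.001 ] yaw 102.94131161955212
```

View pics/d.png

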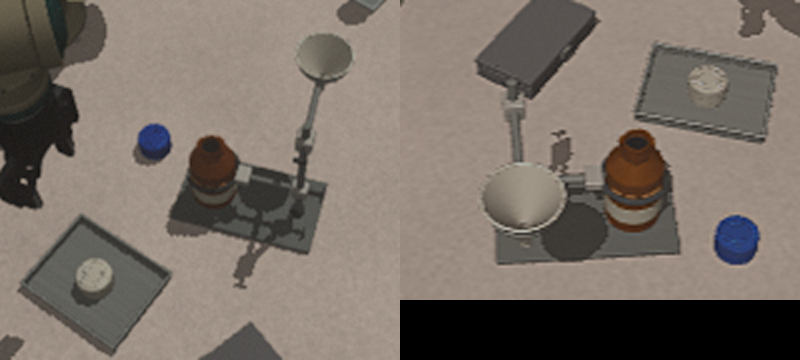

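The cap stands upright in the tray (scene crop (95,278), side crop (708,85)). The bottle is open with its mouth at scene (266.5,212), side (295,217), and the funnel is unmoved. Now to the funnel arm.

Emit:
{"name": "servo_tool", "arguments": {"motion": [{"dx": -0.002,"dy": 0.026,"dz": 0.023,"rx": 0,"ry": 0,"rz": 0},{"dx": -0.002,"dy": 0.026,"dz": 0.023,"rx": 0,"ry": 0,"rz": 0},{"dx": -0.002,"dy": 0.026,"dz": 0.023,"rx": 0,"ry": 0,"rz": 0},{"dx": -0.002,"dy": 0.026,"dz": 0.023,"rx": 0,"ry": 0,"rz": 0},{"dx": -0.002,"dy": 0.026,"dz": 0.023,"rx": 0,"ry": 0,"rz": 0},{"dx": -0.002,"dy": 0.026,"dz": 0.023,"rx": 0,"ry": 0,"rz": 0},{"dx": -0.002,"dy": 0.026,"dz": 0.023,"rx": 0,"ry": 0,"rz": 0},{"dx": -0.002,"dy": 0.026,"dz": 0.023,"rx": 0,"ry": 0,"rz": 0},{"dx": -0.002,"dy": 0.026,"dz": 0.023,"rx": 0,"ry": 0,"rz": 0},{"dx": 0,"dy": 0.026,"dz": 0.023,"rx": 0,"ry": 0,"rz": 0},{"dx": 0,"dy": 0.02,"dz": 0.02,"rx": 0,"ry": 0,"rz": 0},{"dx": 0,"dy": 0,"dz": 0,"rx": 0,"ry": 0,"rz": 0}], "claw": 0.0, "grip_force": 30}}

```text
time: 15.25
ee_pos: [0.6392, 0.0122, 0.3187]
orientation: [[-0.018, -0.22, 0.975], [0.003, 0.975, 0.22], [-1.0, 0.007, -0.017]]
wrist_force: [0.5, -0.2, -0.7]
finger_gap: -0.0
```

```bash
python3 go.py .656 .0335 .208; python3 - <<'E'
from h import *
np.set_printoptions(precision=4,suppress=True)
print('mouth',tri([('scene',(266.5,212)),('side',(294.8,217.2))]))
snap('wrist','w4.png')
for X in [(.645,-.051,.26),(.592,.0755,.24)]: print(proj('wrist',np.array(X)))
E
```

```text
pos [0.6392 0.0122 0.3187] j [  -2.2834   23.4444   46.6747    0.1686  110.9121 -104.952 ] F [ 0.5127 -0.2148 -0.6845] gap -2.3290196836440707e-05
shift [0.1105 0.0163 0.0229] tilt fix [ 0.     -0.0167 -0.0073] yaw 102.72390008028641
mouth [ 0.5121 -0.0969  0.146 ]
[188.7426 221.0846]
[381.4279 179.8885]
```

View pics/w4.png

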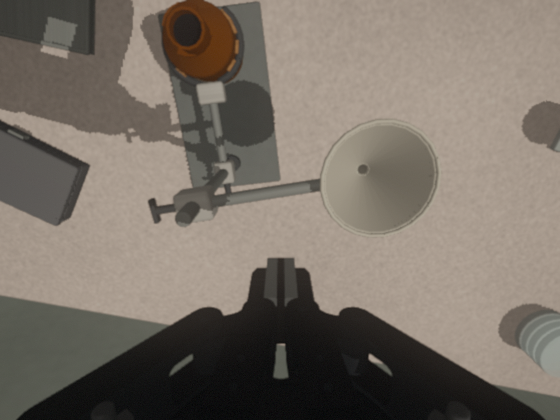

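Wrist view: rod top (186,214), bar from (215,198) to (320,185), rim centre (379,177), bottle mouth (187,30), with the closed fingers beside the bar.

```bash
python3 - <<'E'
from h import *
np.set_printoptions(precision=4,suppress=True)
rod=onz('wrist',(186,214),.26);rim=onz('wrist',(379,177),.24);m=onz('wrist',(187,30),.15);b1=onz('wrist',(318,185),.222)
print(rod,rim,m,b1,np.linalg.norm((rod-rim)[:2]),np.linalg.norm((rod-m)[:2]))
print(onz('wrist',(280,262),.30))
E
```

```text
[ 0.6404 -0.0535  0.26  ] [0.5904 0.0731 0.24  ] [ 0.5137 -0.0997  0.15  ] [0.609  0.0351 0.222 ] 0.1361304996157774 0.1348070143779699
[0.642  0.0115 0.3   ]
```

Emit:
{"name": "servo_tool", "arguments": {"motion": [{"dx": 0,"dy": 0.008,"dz": 0.013,"rx": 0,"ry": -0.016,"rz": -0.007},{"dx": 0,"dy": 0.008,"dz": 0.01,"rx": 0,"ry": 0,"rz": 0},{"dx": 0.02,"dy": 0,"dz": 0,"rx": 0,"ry": 0,"rz": 0},{"dx": 0.025,"dy": 0,"dz": 0,"rx": 0,"ry": 0,"rz": 0},{"dx": 0.025,"dy": 0,"dz": 0,"rx": 0,"ry": 0,"rz": 0},{"dx": 0.02,"dy": 0,"dz": 0,"rx": 0,"ry": 0,"rz": 0},{"dx": 0,"dy": 0,"dz": 0,"rx": 0,"ry": 0,"rz": 0}]}}

```text
time: 16.0
ee_pos: [0.6593, 0.0291, 0.2254]
orientation: [[0.005, -0.212, 0.977], [-0.002, 0.977, 0.212], [-1.0, -0.003, 0.004]]
wrist_force: [-0.1, -0.2, 0.8]
finger_gap: 0.0001
```

```bash
python3 go.py .656 .0335 .208
```

```text
pos [0.6593 0.0291 0.2254] j [  -0.6391   25.2384   54.9151   -0.093    99.5685 -102.9164] F [-0.0913 -0.1591  0.7984] gap 0.0001293114417386841
shift [ 0.0174  0.005  -0.0024] tilt fix [-0.      0.0044  0.0026] yaw 102.26125880347945
```

```bash
cat > arc.py <<'E'
import sys
from h import *
np.set_printoptions(precision=4,suppress=True)
s=ctrl.state();R=s['orientation'];y=R[:2,1];z=R[:2,2];p=s['ee_pos'][:2]
rod=np.array([.644,-.0515])
def P(t,r=.075):
    t=np.radians(t);u=np.array([np.cos(t),np.sin(t)]);n=np.array([u[1],-u[0]])
    return rod+r*u+n*(.005+.011*abs(n@z)+.012*abs(n@y))
for t in [float(a) for a in sys.argv[1:]]:
    q=P(t);d=q-p;print(t,'to',q,'dy %.4f dz %.4f'%(d@y,d@z));p=q
E
python3 arc.py 113 120 127 134 141 148 155 162 169 176 183 190 195 200; python3 go.py .656 .0335 .208
```

```text
113.0 to [0.6313 0.0246] dy 0.0015 dz -0.0283
120.0 to [0.6231 0.023 ] dy 0.0002 dz -0.0084
127.0 to [0.6148 0.0204] dy -0.0008 dz -0.0086
134.0 to [0.6068 0.0168] dy -0.0018 dz -0.0087
141.0 to [0.599  0.0121] dy -0.0030 dz -0.0086
148.0 to [0.5917 0.0063] dy -0.0041 dz -0.0084
155.0 to [ 0.585  -0.0006] dy -0.0053 dz -0.0080
162.0 to [ 0.5791 -0.0084] dy -0.0064 dz -0.0074
169.0 to [ 0.5743 -0.0172] dy -0.0075 dz -0.0066
176.0 to [ 0.5705 -0.0267] dy -0.0085 dz -0.0057
183.0 to [ 0.5681 -0.0368] dy -0.0094 dz -0.0045
190.0 to [ 0.5671 -0.0474] dy -0.0101 dz -0.0032
195.0 to [ 0.567 -0.054] dy -0.0065 dz -0.0015
200.0 to [ 0.5672 -0.0599] dy -0.0058 dz -0.0010
pos [0.6593 0.0291 0.2254] j [  -0.6391   25.2384   54.9151   -0.093    99.5685 -102.9164] F [-0.0913 -0.1591  0.7984] gap 0.0001293114417386841
shift [ 0.0174  0.005  -0.0024] tilt fix [-0.      0.0044  0.0026] yaw 102.26125880347945
```

Emit:
{"name": "servo_tool", "arguments": {"motion": [{"dx": 0.01,"dy": 0.001,"dz": 0,"rx": 0,"ry": 0.004,"rz": 0.002},{"dx": 0.007,"dy": 0.001,"dz": -0.005,"rx": 0,"ry": 0,"rz": 0},{"dx": 0,"dy": 0,"dz": -0.01,"rx": 0,"ry": 0,"rz": 0},{"dx": 0,"dy": 0,"dz": -0.012,"rx": 0,"ry": 0,"rz": 0},{"dx": 0,"dy": 0,"dz": -0.008,"rx": 0,"ry": 0,"rz": 0},{"dx": 0,"dy": -0.001,"dz": -0.009,"rx": 0,"ry": 0,"rz": 0}]}}

```text
time: 16.6
ee_pos: [0.6165, 0.0198, 0.2106]
orientation: [[0.01, -0.211, 0.977], [-0.001, 0.978, 0.211], [-1.0, -0.003, 0.009]]
wrist_force: [3.6, 0.5, -0.7]
finger_gap: -0.0004
```

```bash
python3 arc.py 127 134 141 148 155 162 169; python3 go.py .656 .0335 .208
```

```text
127.0 to [0.6149 0.0204] dy 0.0010 dz -0.0014
134.0 to [0.6068 0.0168] dy -0.0019 dz -0.0087
141.0 to [0.599  0.0121] dy -0.0030 dz -0.0086
148.0 to [0.5917 0.0063] dy -0.0041 dz -0.0084
155.0 to [ 0.585  -0.0006] dy -0.0053 dz -0.0080
162.0 to [ 0.5791 -0.0084] dy -0.0065 dz -0.0074
169.0 to [ 0.5743 -0.0172] dy -0.0075 dz -0.0066
pos [0.6165 0.0198 0.2106] j [  -1.5791   17.8428   65.8806   -0.0229   95.73   -103.7472] F [ 3.6412  0.5122 -0.6903] gap -0.0003649639327419118
shift [0.003  0.0051 0.0415] tilt fix [-0.      0.0092  0.0027] yaw 102.16496287740527
```

Contact force of 3.6 N means the bar is being pushed.

Emit:
{"name": "servo_tool", "arguments": {"motion": [{"dx": 0,"dy": 0,"dz": -0.009,"rx": 0,"ry": 0.006,"rz": 0.002},{"dx": 0,"dy": -0.002,"dz": -0.009,"rx": 0,"ry": 0.003,"rz": 0},{"dx": 0,"dy": -0.003,"dz": -0.009,"rx": 0,"ry": 0,"rz": 0},{"dx": 0,"dy": -0.005,"dz": -0.008,"rx": 0,"ry": 0,"rz": 0},{"dx": 0,"dy": -0.006,"dz": -0.007,"rx": 0,"ry": 0,"rz": 0},{"dx": 0,"dy": -0.007,"dz": -0.006,"rx": 0,"ry": 0,"rz": 0}]}}

```text
time: 17.2
ee_pos: [0.5723, -0.014, 0.2133]
orientation: [[0.007, -0.212, 0.977], [0.001, 0.977, 0.212], [-1.0, -0.001, 0.007]]
wrist_force: [2.4, 1.8, 0.3]
finger_gap: 0.0
```

```bash
python3 arc.py 169 176 183 190 195 200; python3 go.py .656 .0335 .208
```

```text
169.0 to [ 0.5743 -0.0172] dy -0.0036 dz 0.0013
176.0 to [ 0.5705 -0.0267] dy -0.0085 dz -0.0057
183.0 to [ 0.5681 -0.0368] dy -0.0094 dz -0.0045
190.0 to [ 0.5671 -0.0474] dy -0.0101 dz -0.0032
195.0 to [ 0.567 -0.054] dy -0.0065 dz -0.0015
200.0 to [ 0.5672 -0.0599] dy -0.0058 dz -0.0010
pos [ 0.5723 -0.014   0.2133] j [  -5.1335   10.6609   73.9924    0.0779   94.9436 -107.3835] F [2.4171 1.7834 0.3387] gap 3.0347072000871654e-05
shift [0.0059 0.0286 0.0919] tilt fix [0.     0.0071 0.0008] yaw 102.25683674046668
```

Emit:
{"name": "servo_tool", "arguments": {"motion": [{"dx": 0.003,"dy": -0.007,"dz": -0.001,"rx": 0,"ry": 0.005,"rz": 0},{"dx": 0.001,"dy": -0.008,"dz": -0.003,"rx": 0,"ry": 0.002,"rz": 0},{"dx": 0,"dy": -0.008,"dz": -0.003,"rx": 0,"ry": 0,"rz": 0},{"dx": 0,"dy": -0.003,"dz": -0.002,"rx": 0,"ry": 0,"rz": 0}]}}

```text
time: 17.6
ee_pos: [0.568, -0.0443, 0.2093]
orientation: [[-0.002, -0.211, 0.977], [-0.0, 0.977, 0.211], [-1.0, 0.0, -0.002]]
wrist_force: [0.9, 2.1, 0.8]
finger_gap: 0.0003
```

```bash
python3 arc.py 185 190 195 200;  python3 - <<'E'
from h import *
a=snap('scene');b=snap('side')
A=cv2.resize(a[150:270,220:345],(400,384),interpolation=cv2.INTER_CUBIC);B=cv2.resize(b[160:280,220:345],(400,384),interpolation=cv2.INTER_CUBIC)
cv2.imwrite('pics/e.png',np.hstack([A,B])[:,:,::-1])
for n in('scene','side'):
  m=np.array([.5135,-.099,.24]); print(n,proj(n,m),[ (d['position'],d['score']) for d in models.recognise('funnel_rim',n)])
E
```

```text
185.0 to [ 0.5677 -0.0398] dy 0.0044 dz 0.0006
190.0 to [ 0.5671 -0.0474] dy -0.0073 dz -0.0022
195.0 to [ 0.567 -0.054] dy -0.0064 dz -0.0015
200.0 to [ 0.5672 -0.0599] dy -0.0058 dz -0.0010
scene [264.30667177 194.57983443] [([270.4, 191.2], 0.92)]
side [295.19315966 194.87620795] [([292.3, 202.4], 0.62)]
```

View pics/e.png

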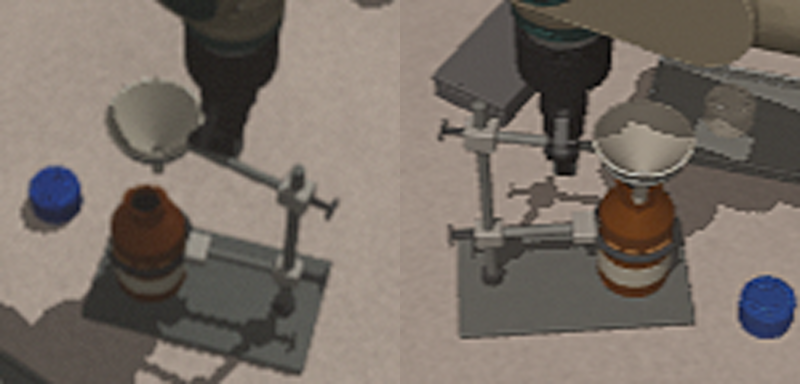

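Rim centre is at about scene (268,187), side (296,203.5). It still needs to swing further.

```bash
cat > fun.py <<'E'
import sys
from h import *
np.set_printoptions(precision=4,suppress=True)
v=[float(x) for x in sys.argv[1:]];o=[('scene',v[:2]),('side',v[2:4])]
f=tri(o);rod=np.array([.644,-.0515]);m=np.array([.5135,-.099])
for X in [f]+[onz(*q,.24) for q in o]+[np.r_[m,0]]: print(X,np.degrees(np.arctan2(*(X[:2]-rod)[::-1]))%360)
E
python3 fun.py 268.1 186.9 295.9 203.6
```

```text
[ 0.505  -0.0704  0.2373] 187.76051848592357
[ 0.5065 -0.0719  0.24  ] 188.42266091195899
[ 0.5044 -0.0682  0.24  ] 186.82956205639013
[ 0.5135 -0.099   0.    ] 200.00073056917958
```

Emit:
{"name": "servo_tool", "arguments": {"motion": [{"dx": 0,"dy": -0.004,"dz": -0.001,"rx": 0,"ry": 0,"rz": 0},{"dx": 0,"dy": -0.004,"dz": -0.001,"rx": 0,"ry": 0,"rz": 0},{"dx": 0,"dy": -0.003,"dz": -0.001,"rx": 0,"ry": 0,"rz": 0},{"dx": 0,"dy": -0.001,"dz": 0,"rx": 0,"ry": 0,"rz": 0},{"dx": 0,"dy": 0,"dz": 0,"rx": 0,"ry": 0,"rz": 0}]}}

```text
time: 18.3
ee_pos: [0.5677, -0.0554, 0.209]
orientation: [[-0.002, -0.214, 0.977], [0.001, 0.977, 0.214], [-1.0, 0.002, -0.002]]
wrist_force: [-0.1, 1.7, 1.2]
finger_gap: -0.0003
```

```bash
python3 arc.py 195 200 205; python3 - <<'E'
from h import *
a=snap('scene');b=snap('side')
A=cv2.resize(a[160:260,230:330],(400,400),interpolation=cv2.INTER_CUBIC);B=cv2.resize(b[160:260,245:345],(400,400),interpolation=cv2.INTER_CUBIC)
cv2.imwrite('pics/f.png',np.hstack([A,B])[:,:,::-1])
for n in('scene','side'):
  for z in(.24,.158,.15): print(n,z,proj(n,np.array([.5135,-.099,z])))
  print([ (d['position'],d['score']) for d in models.recognise('funnel_rim',n)])
E
```

```text
195.0 to [ 0.567 -0.054] dy 0.0015 dz -0.0004
200.0 to [ 0.5672 -0.0599] dy -0.0058 dz -0.0010
205.0 to [ 0.5679 -0.0659] dy -0.0060 dz -0.0006
scene 0.24 [264.30667177 194.57983443]
scene 0.158 [265.60839142 210.36018452]
scene 0.15 [265.72711404 211.79905699]
[([269.0, 194.6], 0.62)]
side 0.24 [295.19315966 194.87620795]
side 0.158 [293.93987269 214.09521582]
side 0.15 [293.82472812 215.85907023]
[([291.8, 199.2], 0.84)]
```

View pics/f.png

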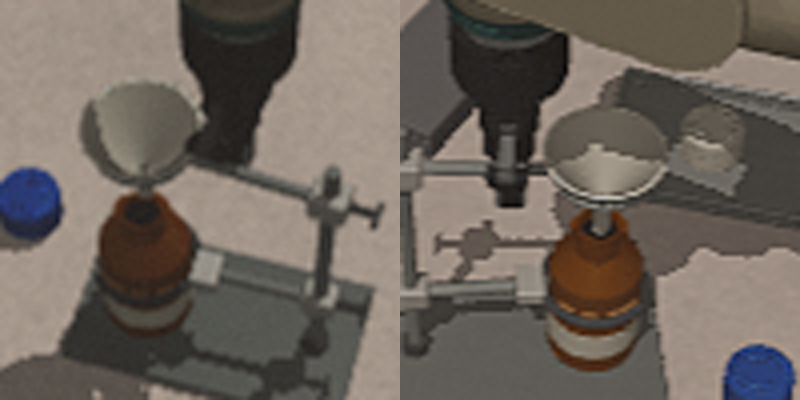

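```bash
python3 fun.py 265.8 193 296.5 198.3
```

```text
[ 0.5096 -0.0905  0.2355] 196.1748782752085
[ 0.5137 -0.0923  0.24  ] 197.3972508502378
[ 0.5072 -0.0875  0.24  ] 194.7485576728982
[ 0.5135 -0.099   0.    ] 200.00073056917958
```

Emit:
{"name": "servo_tool", "arguments": {"motion": [{"dx": 0,"dy": -0.0025,"dz": -0.0005,"rx": 0,"ry": 0,"rz": 0},{"dx": 0,"dy": -0.0015,"dz": -0.0005,"rx": 0,"ry": 0,"rz": 0},{"dx": 0,"dy": -0.0005,"dz": 0,"rx": 0,"ry": 0,"rz": 0},{"dx": 0,"dy": 0,"dz": 0,"rx": 0,"ry": 0,"rz": 0}]}}

```text
time: 18.9
ee_pos: [0.5678, -0.0598, 0.2089]
orientation: [[-0.002, -0.215, 0.977], [0.002, 0.977, 0.215], [-1.0, 0.002, -0.001]]
wrist_force: [1.2, 2.2, -0.1]
finger_gap: -0.0002
```

```bash
python3 arc.py 195 200 205
```

```text
195.0 to [ 0.567 -0.054] dy 0.0058 dz 0.0005
200.0 to [ 0.5672 -0.0599] dy -0.0058 dz -0.0011
205.0 to [ 0.568  -0.0659] dy -0.0060 dz -0.0006
```

Emit:
{"name": "servo_tool", "arguments": {"motion": [{"dx": 0,"dy": 0.006,"dz": 0,"rx": 0,"ry": 0,"rz": 0},{"dx": 0,"dy": 0.015,"dz": 0,"rx": 0,"ry": 0,"rz": 0},{"dx": 0,"dy": 0.015,"dz": 0,"rx": 0,"ry": 0,"rz": 0},{"dx": -0.02,"dy": 0.005,"dz": 0,"rx": 0,"ry": 0,"rz": 0},{"dx": -0.04,"dy": 0,"dz": 0,"rx": 0,"ry": 0,"rz": 0},{"dx": -0.04,"dy": 0,"dz": 0,"rx": 0,"ry": 0,"rz": 0},{"dx": -0.03,"dy": 0,"dz": 0,"rx": 0,"ry": 0,"rz": 0},{"dx": 0,"dy": 0,"dz": 0,"rx": 0,"ry": 0,"rz": 0}]}}

```text
time: 19.7
ee_pos: [0.5559, -0.0115, 0.3419]
orientation: [[-0.008, -0.217, 0.976], [0.0, 0.976, 0.217], [-1.0, 0.002, -0.007]]
wrist_force: [0.1, 0.5, 0.0]
finger_gap: -0.0002
```

```bash
python3 - <<'E'
from h import *
a=snap('scene');b=snap('side')
A=cv2.resize(a[160:260,230:330],(400,400),interpolation=cv2.INTER_CUBIC);B=cv2.resize(b[160:260,245:345],(400,400),interpolation=cv2.INTER_CUBIC)
cv2.imwrite('pics/g.png',np.hstack([A,B])[:,:,::-1])
E
```

```text
(no output)
```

View pics/g.png

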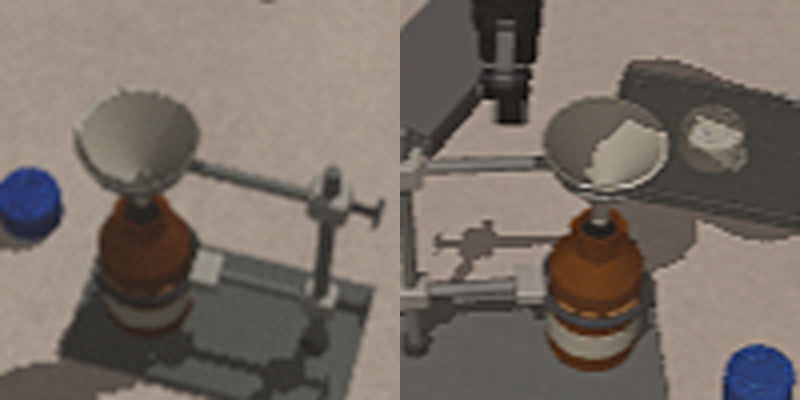

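The stem now hangs in the mouth in both views: rim scene (264.5,195.2), side (296.5,196.8), against the expected (264.3,194.6) and (295.2,194.9). The robot is clear, so I'll check the numbers and hand in.

```bash
python3 fun.py 264.5 195.2 296.5 196.75; python3 - <<'E'
from h import *
s=ctrl.state();print(s['time'],s['wrist_force'])
snap('side');snap('scene');print([(n,[(d['position'],onz(n,d['position'],.03).round(3)) for d in models.recognise('cap_mid',n)[:3]]) for n in('side','scene')])
print(job.sign_off())
E
```

```text
[ 0.5109 -0.0977  0.234 ] 199.12268472268983
[ 0.5152 -0.1004  0.24  ] 200.77407275044084
[ 0.5085 -0.0931  0.24  ] 197.0717499768757
[ 0.5135 -0.099   0.    ] 200.00073056917958
19.8 [-0.12437183  0.54616857 -0.53079462]
[('side', [([334.3, 254.5], array([ 0.376, -0.08 ,  0.03 ])), ([277.6, 238.4], array([ 0.56 , -0.094,  0.03 ]))]), ('scene', [([208.3, 278.8], array([ 0.465, -0.333,  0.03 ])), ([268.5, 334.1], array([ 0.712, -0.36 ,  0.03 ])), ([237.6, 210.8], array([ 0.385, -0.093,  0.03 ]))])]
the job is handed in; nothing more can be done
None
```

The cap is off and standing in the tray, the funnel hangs over the open bottle, and the job was handed in at about 20 s of robot time. No verdict was reported.

**What I did**
- **Cap:** I gripped it and pressed it to its stop, with a brief peak of about 21 N. I turned it anticlockwise until it was free; the first roughly 45 degrees only slipped, because I was pressing too lightly. I then lifted it off, set it down upright and let it go.
- **Funnel:** I swung it round by pushing its bar with the closed fingers, then backed off and raised the arm clear.

**Last checks**
- **Cap in tray:** The scene camera puts it at about (0.465, -0.333), within about 1 cm of the tray's centre. The last pictures show it upright. The recogniser did not report it in the final side view, which showed it partly in shadow.
- **Funnel:** By triangulation it sits at about 199 degrees, where 200 degrees is the mouth, so the stem is about 3 mm off centre. The two cameras disagree: the scene view gives about 2 mm off and the side view about 8 mm, all under the 10 mm limit.
- **Bystanders:** I did not go near the wash bottle, staining jar or slide box. I did not measure their positions again at the end.

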